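# Square the steel bench block into the corner of the bench stop

### The arm

A 6-joint arm with a two-finger parallel gripper is mounted at the origin on the work surface. World frame = base frame: x ahead of the robot, y to its left, z up, the work surface at z = 0. Lengths are in mm, angles in rad, forces in N, time in s.
With the tool pointing down it reaches from about 350 to 775 mm from the base axis. Payload 7.3 kg.
Tool frame: the origin (TCP) lies at the very end of the fingers, on their centre line; the grasp point (between the pads) lies 19 mm behind it; z points along the fingers, y is the line along which they close (so a half turn about z gives the same grasp; the last joint's range is limited). The gripper opens to 92 mm and grips with 3 to 60 N. Pads are 19 mm wide; open, the fingers measure 130 mm over their backs; the gripper's body (75 mm by 190 mm) begins 47 mm behind the grasp point.
Start: joints at [-1.414, 0.342, 1.524, -0, 1.275, -0.146], TCP at [156.574, -501.128, 226.741] pointing down, gripper open.
Joint ranges: [-2.53, 2.53], [-0.77, 2.02], [0.04, 2.7], [-1, 4.14], [0.28, 2.66], [-3.11, 3.11]. Speed limits (rad/s): [2.57, 2.57, 3.14, 3.14, 3.14, 3.14].

### API

Orientations are given as [roll, pitch, yaw] about the fixed x, y, z axes, in that order (R = Rz(yaw) Ry(pitch) Rx(roll)).
In Python, from plant import bot gives the robot as it stands.
- The arm moves only by the tool apply_moves, never from a script. Its argument "motion" is text: rows parted by semicolons, each of 4 numbers parted by spaces: the shift along the tool's x, y, z in m, then the turn about the tool's z in degrees. A call has 1 to 8 rows; each row shifts and turns the commanded pose from where the row before left it, along the tool's axes as they then stand; what a row does not reach is not made up. A row lasts 1/8 s, in which the tool goes at most 62.5 mm and 10.7 degrees, less where a joint would pass 70% of its speed; a pose out of reach is approached as far as the arm can. A call with a gripper value outside its range is refused whole. "fingers" is the opening, from -1 (shut) to 1 (fully open), set as the call begins (left out, the last holds). The fingers move at their own pace and stop on an object; the grip force is fixed at half the most. Time passes only in rows, so rows that do not move let the fingers close. It gives the time, the measured TCP pose, the force, the opening and the grip force at its end, in the units of the state.
- bot.get_obs(): the state, without advancing time (a new reading comes with each control period).
- bot.capture(name): name is "scene" or "top"; returns a dict with "img" (420x560x3 uint8, blue, green, red), "range_z" (420x560 float32, mm along the optical axis (not along the pixel's ray), 0 where there is no reading), "fx", "fy", "cx", "cy" (pixels), "D" ([k1, k2, p1, p2, k3] as OpenCV has them; the pictures are not rectified), "world_from_camera" (4x4, takes a point from camera to world coordinates). Camera axes: x right, y down, z forward; pixel columns grow to the right and rows downward; lengths in mm; the calibration is good to about 2 mm. A picture is of the moment at which its call begins.
- bot.close_job(): hands the job in; it is judged then, once.
Trained networks look in a picture, given as the dict that the camera call returned (one of the last four; its "shot" number tells which), for a name from the list of things; names that differ only in an ending like _2 or _b are one class to them, and where a whole thing is asked for, a point or a joint stands for the part that bears it (a point fixed in the world has none). Each returns a list of dicts, best first, with "p" (0 to 1); they miss things now and then, are a little off and sometimes report something else, mostly with a low value. They report only what shows in the picture. A call takes as long as a camera call. They do not tell look-alikes from the thing itself.
- bot.cut_out(picture, thing): "pixels" (420x560 bool, what is visible of it) and "point" ([column, row] in pixels, amid what is visible of it).
The state is a dict: "time": time; "joint_positions": joint angles; "dq": joint speeds; "tau": joint torques, N m; "tool_pos": TCP position; "tcp_rot": TCP orientation; "contact_force": force on the tool from outside, world axes, zero at the start; "moment": the same for the moment, N m; "grip_width": finger opening in mm; "finger_force": force on a finger pad.
Only numpy, scipy, OpenCV 4.12 (cv2) and the standard library are available. Lean on these libraries where they do the work, as an engineer would, in place of code of your own. Each camera call takes 0.05 s, during which the arm holds its last target. There are 200 camera calls.

### The job

Push the flat rectangular steel bench block along the bench into the inside corner of the L-shaped wooden stop, until one long side lies flush against the long rail and one short side is up against the short rail, ready for hammering. Slide it with the fingers at a steady pace, without lifting, tipping or knocking it, and leave the other things on the bench where they are.

Things in the scene. Friction and masses are not known exactly. Their poses are not given: they have to be found in the camera images.
- block: flat rectangular bench block of bare steel, 60 mm (its x) by 90 mm (its y) and 20 mm high (z up), loose, about 0.7 to 1 kg, lying flat. Origin: centre of its underside, on the bench (z = 0). It starts on the robot's side of the long rail, right of the corner, its y within 0.4 rad of the stop's y; it slides under a push of 4 to 12 N.
- stop: L-shaped stop of two dark wooden rails fixed to the bench, 22 mm wide, 18 mm high. Origin: the inside corner, z = 0. Inner face of the long rail: plane x = 0, 260 mm from the corner along -y. Inner face of the short rail: plane y = 0, 100 mm from the corner along -x. The block belongs at -x, -y. z up; x points away from the robot, within 0.25 rad.
- seat (a point): where the block's origin lies once seated: at x = -30 mm, y = -45 mm in the stop's frame, on the bench; axes as the stop's, the block's y then along the stop's y (either way round)
- dome: round dark steel doming block, 60 mm diameter, 34 mm high, upright behind the long rail (it may change places with the spool). Leave it alone. Origin: centre of its underside
- spool: wooden spool, 40 mm diameter, 42 mm high, upright behind the long rail (it may change places with the doming block). Leave it alone. Origin: centre of its underside
- offcut: light wooden offcut 46 x 40 x 30 mm, in front of the short rail, on the robot's side. Leave it alone. Origin: centre of its underside
- ringblank: brass ring, 28 mm outside diameter, 9 mm high, lying flat on the robot's side of the corner. Leave it alone. Origin: centre of its underside
- jar: amber glass jar with steel cap, 52 mm diameter, 65 mm high, upright, left of the short rail. Leave it alone. Origin: centre of its underside
- hammer: small hammer 230 mm long, lying, its handle towards the robot, right of the steel block. Leave it alone. Origin: on its underside, about the middle of its length
- clamp: wooden ring clamp 130 x 30 x 26 mm with a brass band, lying, far left. Leave it alone. Origin: centre of its underside
There are look-alikes about, which are no part of the job. There is more than one size of the block; the job needs the middle-sized.

How it is judged:
By the outcome, as a careful person would: the job done as asked, in the order asked, and still so for the second after the job is handed in, with the robot touching nothing.
It also fails if it takes over 48 s, if anything falls off the work surface, if the arm or the gripper's body presses on something with over 40 N, if the wrist force passes 120 N, or if a joint passes its speed limit or range.

## Working session

There is one attempt and no reset: what is moved stays moved. The work goes in short steps, Python scripts to look and compute and a tool call to move; the robot and the scene stay as the last step left them, time stands still between calls to the robot, and variables do not carry over. Pictures are saved under pics/ and viewed, at most 10 in all, crops included, and the job is handed in when it is done.

Besides the shell and the picture viewer there is one more tool, called after ">>>" by a JSON object that holds its "name" and its "arguments". apply_moves: Moves the arm, as the interface text tells. Its arguments: {"type":"object","properties":{"motion":{"type":"string"},"fingers":{"type":"number"}},"required":["motion"]}

```bash
mkdir -p pics; cat > h.py <<'E'
import numpy as np, cv2
from plant import bot
def pts(c, mask):
    v,u=np.nonzero(mask&(c["range_z"]>0)); z=c["range_z"][v,u]
    K=np.array([[c["fx"],0,c["cx"]],[0,c["fy"],c["cy"]],[0,0,1.]])
    n=cv2.undistortPoints(np.stack([u,v],1).astype(float)[:,None],K,np.array(c["D"],float))[:,0]
    P=np.c_[n*z[:,None],z,np.ones(len(z))]@np.array(c["world_from_camera"]).T
    return P[:,:3],u,v
E
python3 - <<'E'
from h import *
for n in ("top","scene"):
    c=bot.capture(n); cv2.imwrite(f"pics/{n}1.png",c["img"])
    np.savez(f"{n}1.npz",**{k:np.array(v) for k,v in c.items()})
    for t in ("block","stop","offcut","ringblank","hammer","jar","dome","spool"):
        for d in bot.cut_out(c,t):
            if d["p"]<0.2: continue
            P,u,v=pts(c,d["pixels"])
            if len(P)<10: continue
            r=cv2.minAreaRect(P[P[:,2]>np.percentile(P[:,2],50)-6][:,:2].astype(np.float32))
            print(n,t,round(d["p"],2),np.round(d["point"]),"z",np.round(np.percentile(P[:,2],[5,50,95])),"rect",np.round(r[0]),np.round(r[1]),round(r[2],1))
E
```

```text
top block 0.82 [334. 283.] z [12. 15. 18.] rect [ 407. -107.] [67. 44.] 45.6
top block 0.74 [295. 226.] z [17. 20. 23.] rect [549. -15.] [90. 60.] 72.0
top block 0.61 [262. 300.] z [23. 26. 29.] rect [370.  52.] [118.  80.] 21.0
top stop 0.63 [252. 182.] z [ 2. 18. 21.] rect [599.  30.] [283. 123.] 87.6
top offcut 0.58 [204. 256.] z [26. 30. 33.] rect [459. 185.] [38. 43.] 77.3
top ringblank 0.46 [240. 241.] z [ 7.  9. 12.] rect [507. 104.] [23. 14.] 59.1
top hammer 0.58 [376. 210.] z [15. 24. 28.] rect [ 554. -228.] [225.  86.] 5.7
top jar 0.92 [181. 194.] z [20. 64. 68.] rect [604. 241.] [45. 45.] 3.7
top dome 0.63 [249. 154.] z [ 9. 31. 35.] rect [710.  88.] [58. 57.] 34.6
top spool 0.74 [314. 160.] z [ 3. 41. 45.] rect [690. -61.] [38. 37.] 0.8
scene block 0.86 [289. 159.] z [ 4. 23. 26.] rect [371.  50.] [119.  79.] 21.0
scene block 0.79 [254. 202.] z [ 0. 17. 20.] rect [548. -17.] [91. 65.] 72.0
scene block 0.72 [222. 166.] z [ 0. 12. 15.] rect [ 406. -108.] [74. 49.] 43.8
scene block 0.37 [234. 239.] z [ 2. 36. 41.] rect [690. -61.] [39. 38.] 32.4
scene stop 0.95 [293. 231.] z [-0. 15. 18.] rect [645.  44.] [125. 302.] 18.7
scene offcut 0.77 [339. 178.] z [ 2. 26. 30.] rect [457. 185.] [39. 52.] 81.3
scene offcut 0.49 [292. 233.] z [ 2. 15. 18.] rect [642.  41.] [116. 298.] 18.2
scene ringblank 0.66 [308. 195.] z [-3.  4.  8.] rect [512. 100.] [26. 26.] 25.9
scene hammer 0.59 [172. 221.] z [ 4. 20. 25.] rect [ 556. -200.] [ 87. 234.] 78.9
scene jar 0.86 [375. 212.] z [ 6. 41. 64.] rect [603. 242.] [48. 48.] 57.9
scene spool 0.56 [236. 238.] z [-2. 20. 41.] rect [677. -63.] [70. 36.] 4.4
```

View pics/top1.png

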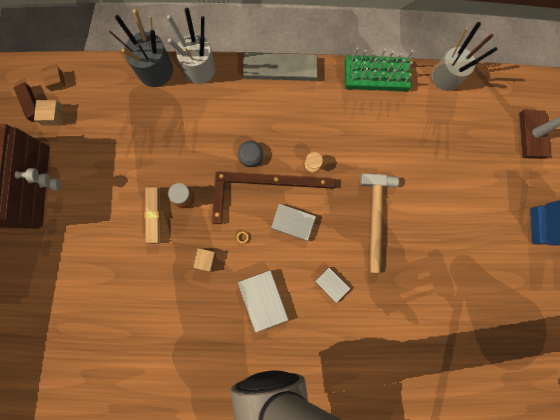

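```bash
python3 - <<'E'
from h import *
from scipy.optimize import least_squares
c=bot.capture("top")
d=[x for x in bot.cut_out(c,"stop")][0]
P,u,v=pts(c,d["pixels"]); P=P[(P[:,2]>13)&(P[:,2]<22)]
print(len(P), np.round(np.median(np.linalg.norm(np.diff(P[:,:2],axis=0),axis=1)),2))
np.save("stop.npy",P)
Q=P[:,:2]
# fit L: soft-sd of points to L region, plus tightness through uniform-count on grid
def inside(q,pad=0):
    x,y=q.T
    return (((x>-pad)&(x<22+pad)&(y>-260-pad)&(y<22+pad))|((y>-pad)&(y<22+pad)&(x>-100-pad)&(x<22+pad)))
gx,gy=np.meshgrid(np.arange(480,720,1.5),np.arange(-220,200,1.5)); G=np.c_[gx.ravel(),gy.ravel()]
from scipy.spatial import cKDTree
occ=cKDTree(Q).query(G)[0]<1.8
best=None
def iou(p):
    a=p[2];R=np.array([[np.cos(a),-np.sin(a)],[np.sin(a),np.cos(a)]])
    i=inside((G-p[:2])@R); return -(i&occ).sum()/(i|occ).sum()
from scipy.optimize import differential_evolution
r=differential_evolution(iou,[(550,680),(60,170),(-.3,.3)],seed=1,maxiter=80)
print(r.x,r.fun)
a=r.x[2];R=np.array([[np.cos(a),-np.sin(a)],[np.sin(a),np.cos(a)]]);L=(Q-r.x[:2])@R
m=(L[:,1]<-20)
print("long rail x pct",np.percentile(L[m,0],[1,5,50,95,99]),"short y",np.percentile(L[L[:,0]<-15,1],[1,5,50,95,99]))
print("seat",r.x[:2]+R@[-30,-45])
from scipy import stats
for n in("block","ringblank","offcut"):
  for d in bot.cut_out(c,n)[:3]:
    B,_,_=pts(c,d["pixels"]);B=B[B[:,2]>np.median(B[:,2])-4]
    rr=cv2.minAreaRect(B[:,:2].astype(np.float32)); print(n,rr,"in stop",(np.array(rr[0])-r.x[:2])@R, np.round((cv2.boxPoints(rr)-r.x[:2])@R).tolist())
print(bot.get_obs())
E
```

```text
1538 2.36
[ 6.42436980e+02  1.46880322e+02 -4.06713926e-02] -0.917906746031746
long rail x pct [ 0.28783506  0.99240306 10.94028306 21.17000024 22.20762406] short y [ 0.26341023  0.9624126  10.8380328  21.12710068 22.10940594]
seat [610.63208068 103.13734107]
block ((406.3236389160156, -107.15641784667969), (68.14714813232422, 44.21514892578125), 45.624507904052734) in stop [-225.58890317 -263.42707105] [[-265.0, -274.0], [-232.0, -304.0], [-186.0, -253.0], [-219.0, -223.0]]
block ((369.4840087890625, 51.77972412109375), (118.04853820800781, 79.4656982421875), 20.72779655456543) in stop [-268.86044039 -106.12027006] [[-339.0, -93.0], [-308.0, -166.0], [-199.0, -120.0], [-230.0, -46.0]]
block ((549.4779052734375, -15.360214233398438), (88.71212005615234, 60.32501220703125), 72.18408966064453) in stop [ -86.2854709  -165.88610154] [[-127.0, -201.0], [-69.0, -217.0], [-45.0, -131.0], [-104.0, -115.0]]
ringblank ((512.1570434570312, 100.18683624267578), (23.39710807800293, 20.87496566772461), 0.8990328907966614) in stop [-128.27363354  -51.95207766] [[-141.0, -42.0], [-139.0, -63.0], [-1
[... 225 characters left out ...]
[-204.0, 53.0]]
{'time': 1.15, 'joint_positions': array([-1.41402133e+00,  3.41981460e-01,  1.52411843e+00,  1.86932807e-06,
        1.27541903e+00, -1.46018163e-01]), 'dq': array([ 0.00015669,  0.00098948,  0.00089355,  0.00102556,  0.00012719,
       -0.00177143]), 'tau': array([ 2.69920594e-03, -4.31133378e+01, -2.44482243e+01,  7.18433037e-02,
        4.83794964e-02, -2.57747615e-05]), 'tool_pos': array([ 156.56179475, -501.11671687,  226.74369155]), 'tcp_rot': array([3.14151944e+00, 8.95878247e-06, 3.02792618e-01]), 'contact_force': array([-0.05713237,  0.18699949, -0.31755756]), 'moment': array([0.032056  , 0.03301839, 0.02390367]), 'finger_force': 0.0, 'grip_width': 91.52324490095498}
```

The top view shows the middle-sized block at about (295,222). The stop's inside corner is near (222,185), the ring blank at (242,237), and the larger and smaller look-alikes at (263,300) and (333,284). The block is turned about 15° clockwise relative to the stop. I'll push it flat against the long rail with two spread fingers, then slide it along into the corner.

>>> {"name": "apply_moves", "arguments": {"motion": "0.0396 -0.0315 0 0;0.0396 -0.0315 0 0;0.0396 -0.0315 0 0;0.0396 -0.0315 0 0;0.0396 -0.0315 0 0;0.0396 -0.0315 0 0;0.0396 -0.0315 0 0;0.0396 -0.0315 0 0", "fingers": 0.087}}

```text
time: 2.15
tool_pos: [384.6, -164.7, 227.0]
tcp_rot: [3.141, -0.001, 0.303]
contact_force: [-0.2, 0.5, -0.5]
grip_width: 50.0
finger_force: 0.0
```

>>> {"name": "apply_moves", "arguments": {"motion": "0.0396 -0.0315 0 0;0.0396 -0.0315 0 0;0.0396 -0.0315 0 0;0.0396 -0.0315 0 0;0 0 0.035 8.8;0 0 0.035 8.8;0 0 0.035 8.8;0 0 0.035 8.8"}}

```text
time: 3.15
tool_pos: [497.5, 1.4, 85.7]
tcp_rot: [-3.142, -0.001, -0.316]
contact_force: [0.0, 0.0, 0.1]
grip_width: 50.1
finger_force: 0.0
```

>>> {"name": "apply_moves", "arguments": {"motion": "0 0 0.03 0;0 0 0.025 0;0 0 0.017 0;0 0 0.007 0;0.003 0 0 0;0.004 0 0 0;0.003 0 0 0;0 0 0 0"}}

```text
time: 4.15
tool_pos: [507.5, -1.9, 8.1]
tcp_rot: [-3.142, -0.001, -0.312]
contact_force: [-0.3, 0.2, -0.2]
grip_width: 50.0
finger_force: 0.0
```

```bash
python3 - <<'E'
from h import *
c=bot.capture("scene"); 
im=cv2.resize(c["img"][120:290,150:400],None,fx=3.1,fy=3.1); cv2.imwrite("pics/s2.png",im)
o=bot.get_obs(); print(o["tool_pos"],o["contact_force"])
E
```

```text
[507.18487564  -1.75813923   7.96888408] [-0.49592531 -1.33988398 -0.13362644]
```

View pics/s2.png

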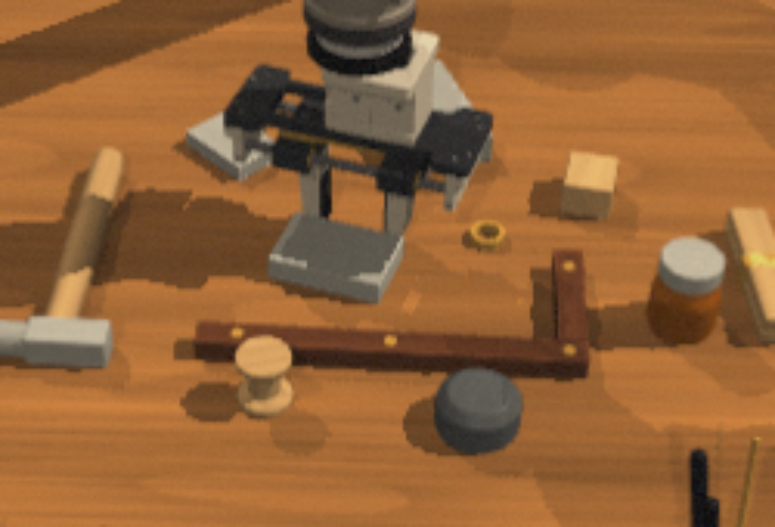

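The fingers stand squarely behind the long side of the block with a gap of about 4 mm, and the ring and offcut are clear. Now I'll push.

>>> {"name": "apply_moves", "arguments": {"motion": "0.003 0 0 0;0.003 0 0 0;0.004 0 0 -1;0.004 0 0 -1.5;0.004 0 0 -1.5;0.004 0 0 -1.5;0.004 0 0 -1.5;0.004 0 0 -1.5"}}

```text
time: 5.2
tool_pos: [534.1, -9.5, 7.4]
tcp_rot: [3.141, 0.004, -0.162]
contact_force: [-6.0, -0.3, 3.9]
grip_width: 50.0
finger_force: 2.8
```

>>> {"name": "apply_moves", "arguments": {"motion": "0.004 0 0 -1.5;0.004 0 0 -1.5;0.004 0 0 -1.5;0.004 0 0 -1.5;0.003 0 0 -0.7;0.001 0 0 0"}}

```text
time: 5.95
tool_pos: [554.4, -11.7, 7.4]
tcp_rot: [-3.142, 0.003, -0.046]
contact_force: [-4.5, -0.6, 3.2]
grip_width: 49.5
finger_force: 2.8
```

```bash
cat >> h.py <<'E'
p0=np.array([642.44,146.88]); a0=-0.0407; R0=np.array([[np.cos(a0),-np.sin(a0)],[np.sin(a0),np.cos(a0)]])
def blk(names=("top","scene")):
    o=bot.get_obs(); print("tcp in stop",np.round((o["tool_pos"][:2]-p0)@R0,1),"z",round(o["tool_pos"][2],1),"yaw-a",round(np.degrees(o["tcp_rot"][2]-a0),2),"F",np.round(o["contact_force"],1),"t",o["time"])
    for n in names:
        c=bot.capture(n)
        for d in bot.cut_out(c,"block"):
            if d["p"]<.3: continue
            P,u,v=pts(c,d["pixels"]); P=P[(P[:,2]>15)&(P[:,2]<24)]
            if len(P)<30: continue
            L=(P[:,:2]-p0)@R0
            if np.median(L[:,0])<-150: continue
            r=cv2.minAreaRect(L.astype(np.float32)); print(n,round(d["p"],2),len(P),np.round(r[0],1),np.round(r[1],1),round(r[2],2), np.round(cv2.boxPoints(r),1).tolist())
    return c
E
python3 -c "
from h import *
blk()"
```

```text
tcp in stop [ -81.5 -162. ] z 7.4 yaw-a -0.31 F [-4.5 -0.6  3.2] t 5.95
scene 0.83 645 [ -39.4 -164.2] [90.1 63.2] 88.09 [[-72.4000015258789, -208.10000610351562], [-9.300000190734863, -210.1999969482422], [-6.300000190734863, -120.19999694824219], [-69.4000015258789, -118.0999984741211]]
scene 0.48 757 [ -77.8 -366.6] [232.7  86.7] 0.79 [[-194.6999969482422, -324.79998779296875], [-193.5, -411.5], [39.099998474121094, -408.29998779296875], [38.0, -321.6000061035156]]
```

>>> {"name": "apply_moves", "arguments": {"motion": "0.002 0 0 -0.3;0.003 0 0 0;0.002 0 0 0;0.001 0 0 0"}}

```text
time: 6.65
tool_pos: [563.0, -12.0, 7.5]
tcp_rot: [3.141, 0.002, -0.041]
contact_force: [-6.9, -0.4, 1.3]
grip_width: 49.7
finger_force: 3.7
```

>>> {"name": "apply_moves", "arguments": {"motion": "0.001 0 0 0;0.001 0 0 0;0.001 0 0 0"}}

```text
time: 7.02
tool_pos: [563.1, -12.0, 7.5]
tcp_rot: [-3.142, 0.008, -0.041]
contact_force: [-16.8, -1.3, 11.1]
grip_width: 50.0
finger_force: 8.5
```

>>> {"name": "apply_moves", "arguments": {"motion": "-0.003 0 0 0;-0.012 0 0 0;0 0 -0.025 0;0 0 -0.025 0;0.0284 0.0355 0 0;0.0284 0.0355 0 0;0 0 0 -10;0 0 0 -10", "fingers": -0.87}}

```text
time: 8.02
tool_pos: [606.3, -85.8, 58.0]
tcp_rot: [3.14, -0.002, 0.312]
contact_force: [-0.3, -0.5, 1.0]
grip_width: 5.7
finger_force: 0.0
```

>>> {"name": "apply_moves", "arguments": {"motion": "0 0 0 -10;0 0 0 -10;0 0 0 -10;0 0 0 -10;0 0 0 -10;0 0 0 -10;0 0 0 -10;0 0 0 0"}}

```text
time: 9.02
tool_pos: [606.1, -85.1, 58.1]
tcp_rot: [3.14, 0.001, 1.528]
contact_force: [0.6, 0.4, -0.5]
grip_width: 5.6
finger_force: 0.0
```

```bash
python3 -c "
from h import *
c=blk()
cv2.imwrite('pics/s3.png',cv2.resize(c['img'][120:290,150:400],None,fx=3.1,fy=3.1))"
```

```text
tcp in stop [ -26.9 -233.3] z 58.1 yaw-a 89.88 F [ 0.6  0.4 -0.5] t 9.025
top 0.61 639 [ -31.  -150.4] [64.5 58.4] 89.14 [[-60.70000076293945, -182.1999969482422], [-2.299999952316284, -183.0], [-1.2999999523162842, -118.5999984741211], [-59.70000076293945, -117.69999694824219]]
scene 0.62 656 [ -31.5 -164.6] [89.9 61.1] 87.51 [[-64.0, -208.1999969482422], [-3.0, -210.89999389648438], [1.0, -121.0999984741211], [-60.099998474121094, -118.4000015258789]]
```

View pics/s3.png

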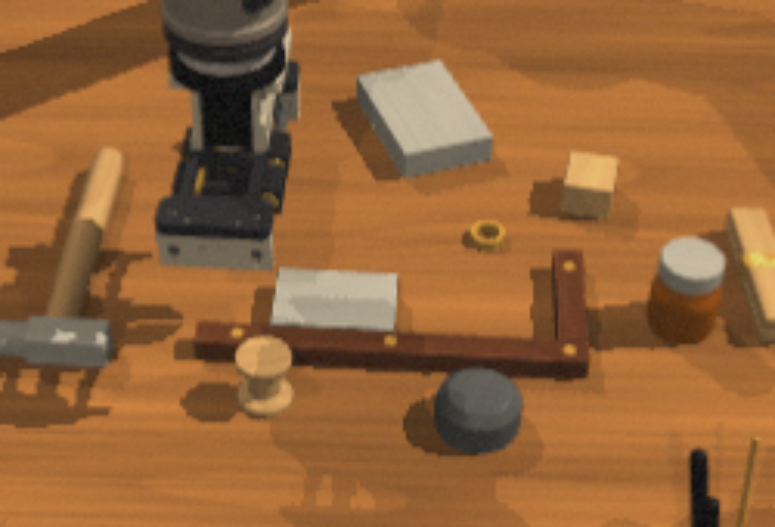

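>>> {"name": "apply_moves", "arguments": {"motion": "0 -0.004 0.02 -0.1;0 0 0.018 0;0 0 0.012 0;0.003 0 0 0;0.003 0 0 0;0.003 0 0 0;0.003 0 0 0;0.004 0 0 0"}}

```text
time: 10.22
tool_pos: [602.5, -69.3, 8.2]
tcp_rot: [3.141, 0.002, 1.532]
contact_force: [-0.9, -5.1, 0.3]
grip_width: 6.1
finger_force: 2.6
```

>>> {"name": "apply_moves", "arguments": {"motion": "0.004 0 0 0;0.005 0 0 0;0.005 0 0 0;0.005 0 0 0;0.005 0 0 0;0.005 0 0 0;0.005 0 0 0;0.005 0 0 0"}}

```text
time: 11.22
tool_pos: [604.0, -30.6, 8.2]
tcp_rot: [3.141, 0.002, 1.531]
contact_force: [-0.4, -5.7, 2.0]
grip_width: 5.9
finger_force: 2.7
```

```bash
python3 -c "
from h import *
blk(['scene'])"
```

```text
tcp in stop [ -31.2 -178.9] z 8.2 yaw-a 90.08 F [-0.4 -5.7  2. ] t 11.225
scene 0.63 513 [ -31.5 -112.6] [63.2 68. ] 2.2 [[-64.4000015258789, -79.80000305175781], [-61.79999923706055, -147.8000030517578], [1.399999976158142, -145.3000030517578], [-1.2000000476837158, -77.4000015258789]]
```

>>> {"name": "apply_moves", "arguments": {"motion": "0.005 0 0 0;0.005 0 0 0;0.005 0 0 0;0.005 0 0 0;0.005 0 0 0;0.005 0 0 0;0.005 0 0 0;0.005 0 0 0"}}

```text
time: 12.32
tool_pos: [605.5, 9.4, 8.1]
tcp_rot: [3.141, 0.001, 1.531]
contact_force: [-1.2, -6.1, 2.4]
grip_width: 5.8
finger_force: 3.0
```

>>> {"name": "apply_moves", "arguments": {"motion": "0.005 0 0 0;0.005 0 0 0;0.005 0 0 0;0.005 0 0 0;0.004 0 0 0;0.002 0 0 0"}}

```text
time: 13.08
tool_pos: [606.5, 35.5, 8.1]
tcp_rot: [3.141, 0.001, 1.532]
contact_force: [-1.0, -5.8, 4.1]
grip_width: 6.0
finger_force: 3.1
```

```bash
python3 -c "
from h import *
c=blk(['scene'])
cv2.imwrite('pics/s4.png',cv2.resize(c['img'][170:250,230:370],None,fx=5.5,fy=5.5))"
```

```text
tcp in stop [ -31.4 -112.7] z 8.1 yaw-a 90.09 F [-1.  -5.8  4.1] t 13.075
scene 0.87 464 [-30.8 -43.2] [60.9 64. ] 88.77 [[-63.400001525878906, -73.0], [0.6000000238418579, -74.30000305175781], [1.899999976158142, -13.5], [-62.099998474121094, -12.100000381469727]]
```

View pics/s4.png

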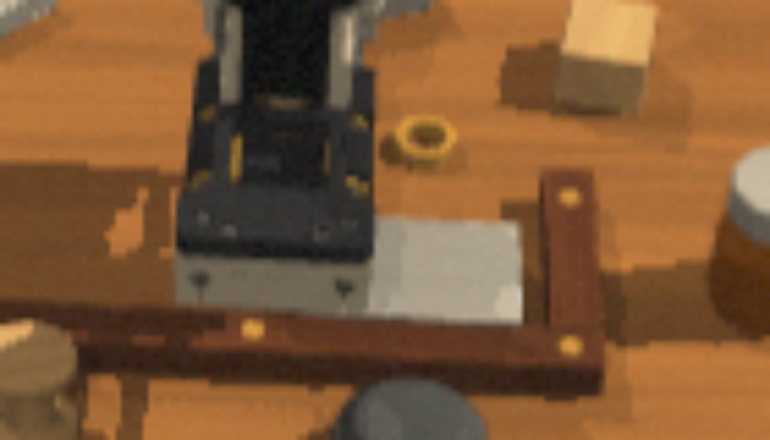

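The block lies along the long rail, with about 11 mm still to go to the short rail (block edge at column 522, rail at 545).

>>> {"name": "apply_moves", "arguments": {"motion": "0.002 0 0 0;0.002 0 0 0;0.002 0 0 0;0.002 0 0 0;0.001 0 0 0;0.001 0 0 0"}}

```text
time: 13.92
tool_pos: [606.9, 45.3, 8.1]
tcp_rot: [3.141, 0.001, 1.531]
contact_force: [-1.0, -6.0, 3.1]
grip_width: 5.8
finger_force: 3.2
```

>>> {"name": "apply_moves", "arguments": {"motion": "0.001 0 0 0;0.001 0 0 0;0.001 0 0 0"}}

```text
time: 14.3
tool_pos: [606.9, 46.6, 8.1]
tcp_rot: [-3.142, 0.004, 1.532]
contact_force: [-1.7, -16.0, 3.8]
grip_width: 6.3
finger_force: 8.1
```

The short side has met the short rail at 16 N. I'll back off and give it a gentle final press against the long rail.

>>> {"name": "apply_moves", "arguments": {"motion": "-0.003 0 0 0;-0.012 0 0 0;0 0 -0.025 0;0 0 -0.025 0;0.035 -0.03 0 0;0.035 -0.03 0 0;0 0 0 10;0 0 0 10", "fingers": -0.35}}

```text
time: 15.3
tool_pos: [548.6, 107.1, 57.7]
tcp_rot: [-3.141, -0.0, 1.178]
contact_force: [0.4, -0.4, -0.1]
grip_width: 29.9
finger_force: 0.0
```

>>> {"name": "apply_moves", "arguments": {"motion": "0 0 0 10;0 0 0 10;0 0 0 10;0 0 0 10;0 0 0 10;0 0 0 10;0 0 0 10;0 0 0 0"}}

```text
time: 16.3
tool_pos: [548.9, 106.4, 57.5]
tcp_rot: [-3.141, 0.0, -0.038]
contact_force: [0.0, 1.4, 0.6]
grip_width: 29.9
finger_force: 0.0
```

```bash
python3 -c "
from h import *
c=blk(['top','scene'])
cv2.imwrite('pics/s5.png',cv2.resize(c['img'][170:250,230:370],None,fx=5.5,fy=5.5))"
```

```text
tcp in stop [-91.8 -44.3] z 57.5 yaw-a 0.16 F [0.  1.4 0.6] t 16.3
scene 0.71 754 [ -37.8 -120.2] [122.8 282. ] 0.7 [[-100.9000015258789, 20.0], [-97.5, -262.0], [25.299999237060547, -260.5], [21.799999237060547, 21.5]]
scene 0.63 673 [-31.4 -46.7] [63.  87.1] 1.65 [[-64.19999694824219, -4.099999904632568], [-61.599998474121094, -91.19999694824219], [1.399999976158142, -89.4000015258789], [-1.100000023841858, -2.299999952316284]]
```

View pics/s5.png

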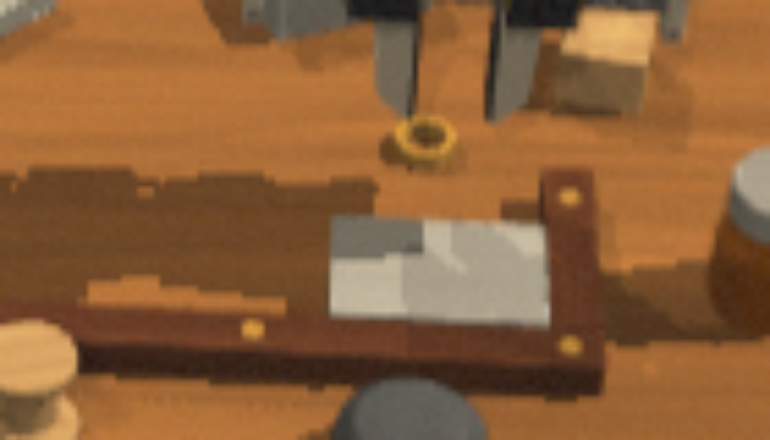

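The block sits in the corner with no visible gap at either rail (block corner near (548,325)). Now the light final press toward the long rail.

>>> {"name": "apply_moves", "arguments": {"motion": "0 0.003 0.02 0.1;0 0 0.018 0;0 0 0.012 0;0.005 0 0 0;0.005 0 0 0;0.004 0 0 0;0.002 0 0 0;0.001 0 0 0"}}

```text
time: 17.5
tool_pos: [566.1, 102.8, 7.9]
tcp_rot: [3.142, -0.0, -0.041]
contact_force: [-0.3, 0.4, 0.5]
grip_width: 29.6
finger_force: 0.0
```

>>> {"name": "apply_moves", "arguments": {"motion": "0.001 0 0 0;0.001 0 0 0;0.001 0 0 0;0.0005 0 0 0"}}

```text
time: 18.0
tool_pos: [567.5, 102.7, 7.5]
tcp_rot: [3.141, 0.004, -0.041]
contact_force: [-8.4, -0.4, 5.7]
grip_width: 29.8
finger_force: 3.9
```

>>> {"name": "apply_moves", "arguments": {"motion": "0.001 0 0 0;0.001 0 0 0;0 0 0 0"}}

```text
time: 18.38
tool_pos: [567.5, 102.8, 7.3]
tcp_rot: [3.141, 0.009, -0.04]
contact_force: [-12.1, 0.2, 9.4]
grip_width: 30.0
finger_force: 6.4
```

>>> {"name": "apply_moves", "arguments": {"motion": "-0.004 0 0 0;-0.01 0 0 0;0 0 -0.03 0;0 0 -0.04 0;0 0 -0.05 0;-0.04 0 -0.04 0;-0.04 0 -0.02 0;-0.04 0 0 0"}}

```text
time: 19.38
tool_pos: [437.2, 108.2, 189.4]
tcp_rot: [-3.141, -0.005, -0.041]
contact_force: [0.1, 0.1, -0.2]
grip_width: 30.2
finger_force: 0.0
```

```bash
python3 -c "
from h import *
c=blk(['top','scene'])
cv2.imwrite('pics/s6.png',cv2.resize(c['img'][140:280,150:390],None,fx=3.3,fy=3.3))"
```

```text
tcp in stop [-203.5  -47. ] z 189.4 yaw-a -0.03 F [ 0.1  0.1 -0.2] t 19.375
top 0.89 942 [-29.9 -43.4] [89.4 60.1] 89.8 [[-60.099998474121094, -88.0], [0.10000000149011612, -88.19999694824219], [0.4000000059604645, 1.2000000476837158], [-59.79999923706055, 1.399999976158142]]
scene 0.69 682 [-30.7 -45.7] [63.2 89.3] 1.33 [[-63.400001525878906, -1.7999999523162842], [-61.29999923706055, -91.0999984741211], [1.899999976158142, -89.5999984741211], [-0.20000000298023224, -0.4000000059604645]]
```

View pics/s6.png

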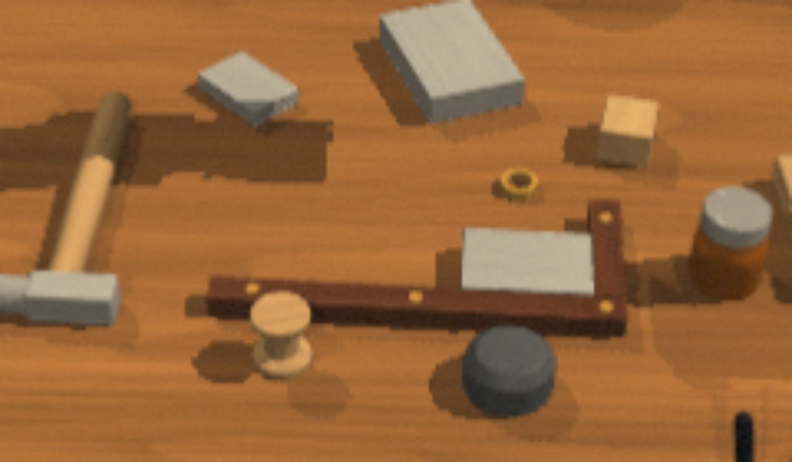

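The block is flush in the corner: (-29.9, -43.4) mm in the stop frame, 0.2° out of square. The other things are where they were.

```bash
python3 -c "
from plant import bot
print(bot.close_job())"
```

```text
the job is handed in; nothing more can be done
None
```

The middle-sized steel block is seated in the inside corner, flush with the long rail and up against the short rail; the other things look undisturbed, and I handed the job in at about 19.5 s.

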